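Seat the blank in the drilling jig and hold the index pin out

TASK

Slide the loose wooden blank flat along the bench into the corner of the drilling jig, so that its long side lies flush against the long fence and its end flush against the short stop, leaving the index pin in while you do so. Then pull the jig's sprung index pin straight up by its round knob as far as it goes, clear of its seat hole so that the swing arm could be turned over the blank, and finish while still gripping the knob and holding the pin up. Never lift the blank off the bench, and leave everything else on the bench where it is.

Things in the scene. Friction and masses are not known exactly. Their poses are not given: they have to be found in the camera images.
- jig: Drilling jig fixed to the bench; place and yaw (up to 0.15 rad either way) vary. Origin: inner corner where fence face and stop face meet, at bench height. x points roughly away from the robot, y roughly to its left, z up. The blank belongs in the corner at x < 0, y > 0; seated, its origin is at x -45, y +75 mm. The swing arm with the index pin is beyond the stop (y < 0).
- fence (a point): Middle of the top edge of the long fence's face. The fence is dark wood, 20 mm high, 30 mm thick; its face is the jig's plane x = 0, it spans jig x 0 to 30, y -20 to 250 mm.
- stop (a point): Middle of the top edge of the short stop's face. The stop is dark wood, 20 mm high, 20 mm thick; its face is the jig's plane y = 0, it spans jig x -100 to 0, y -20 to 0 mm.
- bush (a point): Drill bush at the free end of the swing arm, at the arm's top. The aluminium arm is 36 mm wide, at height 40 to 52 mm, along jig y = -65 mm from x -188 to 0; it stays parked throughout. At its other end, jig x 0, y -65 mm, a pivot column of radius 16 mm, 74 mm high. Under it a steel base plate 16 mm high (jig x -120 to 30, y -110 to -20 mm).
- blank: Loose plain wooden blank (pale board), 90 mm (its x) by 150 mm (its y) by 28 mm thick, about 0.17 to 0.34 kg, lying flat on the bench on the robot's side of the fence, turned by up to 0.35 rad from the jig. Origin: centre of its underside. It is to be slid, not lifted.
- knob (a point): Centre of the index plunger's black upright cylindrical knob, 28 mm diameter (29 at the top), 32 mm high, free all round, at jig x -85, y -65 mm; this point is 84 mm above the bench when the pin is in and rises with it. The knob's underside is 16 mm below the point; a sleeve of radius 9 mm is below that, and the arm's top 32 mm below the point.
- seat (a point): Mouth of the pin's seat hole (13 mm wide) in the base plate, 16 mm above the bench, straight below the knob. Fixed to the jig.
- plunger (a joint): Lift of the index pin in m: 0 = sprung fully down, its nose 12 mm deep in the seat hole; 0.024 = pulled up to its end stop, nose 12 mm above the hole. A spring pushes it down with about 7 N at 0 rising to about 16 N at 0.024; it snaps back when let go.
- offcut: Bystander: small pale wooden offcut 50 x 70 x 28 mm behind the fence. Origin: centre of underside.
- tape: Bystander: roll of paper tape, 84 mm across, 30 mm high, behind the fence. Origin: centre of underside.
- jar: Bystander: jar, 60 mm across, 75 mm high, to the right of the swing arm. Origin: centre of underside.
- sander: Bystander: cork sanding block 60 x 100 x 22 mm, on the robot's side of the swing arm. Origin: centre of underside.
- screwdriver: Bystander: screwdriver lying on the left part of the bench. Origin: on the bench under the tool.
- glue: Bystander: white glue bottle, 60 mm across, 170 mm high, on the left. Origin: centre of underside.
- mug: Bystander: white mug, 80 mm across, 95 mm high, on the left. Origin: centre of underside.
Mind the look-alikes: they are no part of the job. Leave any orange or yellow look-alike of the blank alone.

How it is judged:
On the way:
1. the blank lies flush in the corner of the jig while the pin is still in its hole (x of blank in the frame of jig between -0.05 and -0.04 m and y of blank in the frame of jig between 0.07 and 0.08 m and angle between the y axis of blank and the y axis of jig, either way round below 0.05 rad and height (world z) of blank below 0.004 m and value of joint plunger below 0.004 m), for 0.2 s.
At the end, for the whole second after the job is handed in: The gripper's fingers hold the pin at least 19 of its 24 mm up, touching it with over 3 N, through the last second; the blank lies still and flat, its long side within 5 mm of the fence, its end within 5 mm of the stop, parallel within 0.05 rad (x of blank in the frame of jig between -0.05 and -0.04 m and y of blank in the frame of jig between 0.07 and 0.08 m and angle between the y axis of blank and the y axis of jig, either way round below 0.05 rad and height (world z) of blank below 0.004 m and value of joint plunger above 0.019 m and contact force between the fingers and plunger above 3 N and linear speed of blank below 0.01 m/s); the arm keeps its last pose, push and grip.
It fails at once if the blank is lifted off the bench or tipped (height (world z) of blank above 0.015 m or angle between blank's own z axis and vertical above 0.2 rad).
It fails at once if a bystander is moved by more than 30 mm (distance of any of offcut, tape, jar, sander, screwdriver, glue, mug from where it was at the start of the episode above 0.03 m).
It also fails if it takes over 58 s, if anything falls off the work surface, if the arm or the gripper's body presses on something with over 40 N, if the wrist force passes 120 N, or if a joint passes its speed limit or range.

ROBOT

A 7-joint arm with a two-finger parallel gripper is mounted at the origin on the work surface. World frame = base frame: x ahead of the robot, y to its left, z up, the work surface at z = 0. Lengths are in m, angles in rad, forces in N, time in s.
With the tool pointing down it reaches from about 0.35 to 0.775 m from the base axis. Payload 3.1 kg.
Tool frame: the origin (TCP) lies between the finger pads; the fingertips stand 17 mm ahead of it and the grasp point (between the pads) lies 2 mm behind it (r.tip_reach is the distance from the TCP to the fingertips, in m); z points along the fingers, y is the line along which they close (so a half turn about z gives the same grasp; the last joint's range is limited). The gripper opens to 85 mm and grips with 20 to 120 N. Pads are 22 mm wide; open, the fingers measure 114 mm over their backs; the gripper's body (76 mm by 85 mm) begins 54 mm behind the grasp point. The pads swing forward as they close: fully open they stand 13 mm farther back than shut.
Start: joints at [1.133, 0.311, 0.014, 1.512, -0.004, 1.319, -0.027], TCP at [0.212, -0.507, 0.248] pointing down, gripper open.
Joint ranges: [-2.7, 2.7], [-0.3, 1.91], [-1.27, 1.3], [0.12, 2.57], [-1.44, 4.58], [0.2, 2.03], [-3.05, 3.05]. Speed limits (rad/s): [2.79, 2.79, 3.14, 3.14, 3.14, 3.14, 3.14].

INTERFACE

Orientations are given as a unit quaternion [w, x, y, z].
In Python, from station import status, cams, job_done, r gives the robot as it stands. The module is installed in compiled form; this text tells all that it offers.
- The arm moves only by the shell command python3 -m crank 'ROWS' [FORCE]. ROWS is JSON, one flat list of numbers, 7 for each row, row after row: the turn, a rotation vector about the world's x, y, z in degrees, then the shift along the world's x, y, z in m, then the closure in counts, from 0 (fully open) to 255 (shut). In form: [wx, wy, wz, x, y, z, gripper, wx, wy, wz, x, y, z, gripper, ...]. A call has 1 to 5 rows; each row is the pose to reach, as a shift and turn from the pose commanded when the call began; what a row does not reach only later rows make up. A row lasts 1/10 s, in which the tool goes at most 50 mm and 8.59 degrees, less where a joint would pass 70% of its speed; a pose out of reach is approached as far as the arm can. A call with a gripper value outside its range is refused whole. The fingers move at their own pace and stop on an object; FORCE is the grip in N (left out, the last holds). Time passes only in rows, so rows that repeat a pose let the fingers close. It gives the time, the measured TCP pose, the force, the opening and the grip force at its end, in the units of the state.
- status.read_state(): the state, without advancing time (a new reading comes with each control period).
- cams.snapshot(name): name is "scene" or "top" or "wrist"; returns a dict with "frame" (420x560x3 uint8, red, green, blue), "range_z" (420x560 float32, m along the optical axis (not along the pixel's ray), 0 where there is no reading), "camera_matrix" (3x3 intrinsics, pixels), "xyz" and "attitude" of the camera in the world. Camera axes: x right, y up, looking along -z (the intrinsics and any distortion apply to the point x, -y, -z); pixel columns grow to the right and rows downward; lengths in m; the calibration is good to about 2 mm. The wrist camera is an equidistant fisheye: a pixel r from the principal point sees the ray r / f radians off the axis. A picture is of the moment at which its call begins.
- job_done(): hands the job in; it is judged then, once.
The state is a dict: "t": time; "qpos": joint angles; "qd": joint speeds; "joint_efforts": joint torques, N m; "position": TCP position; "eef_rot": TCP orientation; "contact_force": force on the tool from outside, world axes, zero at the start; "ft_torque": the same for the moment, N m; "width": opening from 0.0 (shut) to 1.0 (fully open); "gripper_force": force on a finger pad.
Only numpy, scipy, OpenCV 4.12 (cv2) and the standard library are available. Lean on these libraries where they do the work, as an engineer would, in place of code of your own. Each camera call takes 0.05 s, during which the arm holds its last target. There are 200 camera calls.

## Working session

There is one attempt and no reset: what is moved stays moved. The work goes in short steps, Python scripts to look and compute and a shell command to move; the robot and the scene stay as the last step left them, time stands still between calls to the robot, and variables do not carry over. Pictures are saved under pics/ and viewed, at most 10 in all, crops included, and the job is handed in when it is done.

```bash
mkdir -p pics
cat > h.py <<'E'
import numpy as np, cv2
from scipy.spatial.transform import Rotation as R
from station import status, cams, job_done, r
def snap(n,f=None):
    s=cams.snapshot(n)
    if f: cv2.imwrite('pics/'+f,s['frame'][:,:,::-1])
    return s
def rot(s):
    a=np.array(s['attitude'],float)
    return a if a.shape==(3,3) else R.from_quat(a,scalar_first=True).as_matrix()
def cloud(s):
    "world points from range_z (pinhole)"
    K=s['camera_matrix'];z=s['range_z'];h,w=z.shape
    u,v=np.meshgrid(np.arange(w),np.arange(h))
    p=np.stack([(u-K[0,2])/K[0,0]*z,-(v-K[1,2])/K[1,1]*z,-z],-1)
    return p@rot(s).T+np.array(s['xyz'])
def ray(s,uv,h):
    "pixels onto plane z=h"
    K=s['camera_matrix'];uv=np.atleast_2d(uv).astype(float)
    d=np.c_[(uv[:,0]-K[0,2])/K[0,0],-(uv[:,1]-K[1,2])/K[1,1],-np.ones(len(uv))]@rot(s).T
    o=np.array(s['xyz']);return o+d*((h-o[2])/d[:,2])[:,None]
E
python3 - <<'E'
from h import *
for n in('top','scene'):
    s=snap(n,n+'0.png');print(n,s['xyz'],s['attitude'],s['camera_matrix'].tolist() if hasattr(s['camera_matrix'],'tolist') else s['camera_matrix'], [k for k in s])
print(status.read_state())
E
```

```text
top [0.26139706 0.12234159 1.55832779] [ 0.7073664   0.068937   -0.06629478 -0.70034668] [[496.3028318010879, 0.0, 279.2943404200302], [0.0, 496.3028318010879, 204.73574105920687], [0.0, 0.0, 1.0]] ['frame', 'range_z', 'camera_matrix', 'xyz', 'attitude']
scene [ 1.02572661 -0.61537998  1.62379046] [0.92076335 0.2438627  0.07811637 0.29431901] [[544.6389831411483, 0.0, 280.0779681056315], [0.0, 544.6389831411483, 204.84680251772093], [0.0, 0.0, 1.0]] ['frame', 'range_z', 'camera_matrix', 'xyz', 'attitude']
{'t': 0.1, 'qpos': array([ 1.13324616,  0.31169783,  0.01398812,  1.51290287, -0.00436907,
        1.31924285, -0.02723563]), 'qd': array([-0.00041963, -0.00137239, -0.00025336, -0.00425503,  0.0002731 ,
        0.00035456, -0.00147908]), 'joint_efforts': array([ 6.72140886e-04, -3.80854297e+01,  1.46639091e-01, -2.31241339e+01,
        1.23507064e-02,  8.17870838e-03, -2.01124084e-05]), 'position': array([ 0.21183753, -0.50687958,  0.24729859]), 'eef_rot': array([-1.07519265e-03,  9.80470852e-01,  1.96661322e-01, -2.77352279e-04]), 'contact_force': array([ 0.21904039, -0.04629266,  1.08001448]), 'ft_torque': array([ 0.03530676,  0.0319122 , -0.00115174]), 'gripper_force': 0.0, 'width': 1.001217926913725}
```

View pics/top0.png

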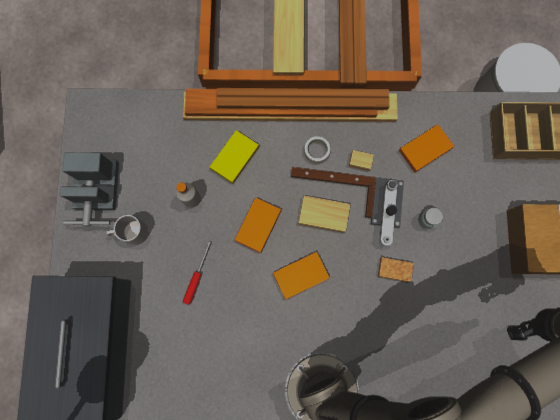

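View pics/scene0.png

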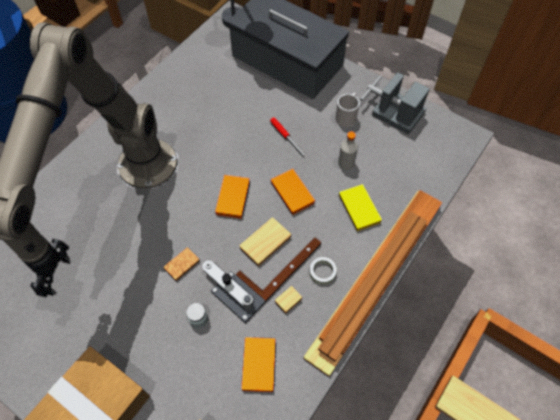

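Top view: the pale wooden blank is at (325,214). It could be confused with the orange boards at (258,225), (302,275) and (427,147), the yellow board at (234,157) and the small pale offcut at (361,160). I choose (325,214): pale, full size and on the robot's side of the fence. The fence runs (292,172)–(375,182), the stop (370,182)–(370,216), and the knob is at (391,211).

Run:
```python
from h import *
s=snap('top');f=s['frame'];P=cloud(s)
cv2.imwrite('pics/crop.png',cv2.resize(f[140:290,280:450][:,:,::-1],None,fx=4,fy=4,interpolation=cv2.INTER_CUBIC)[:600,:800])
hsv=cv2.cvtColor(f,cv2.COLOR_RGB2HSV)
def big(m,x0,x1,y0,y1):
    k=np.zeros_like(m);k[y0:y1,x0:x1]=m[y0:y1,x0:x1]
    n,l,st,c=cv2.connectedComponentsWithStats(k);i=1+np.argmax(st[1:,4]);return (l==i).astype(np.uint8)
print('blank px',hsv[214,325],'fence px',hsv[177,320],'stop',hsv[200,370])
m=big(((hsv[...,0]>14)&(hsv[...,0]<32)&(hsv[...,1]>50)&(hsv[...,2]>120)).astype(np.uint8),290,362,185,245)
c=max(cv2.findContours(m,0,1)[0],key=cv2.contourArea)[:,0]
w=ray(s,c,0.028)[:,:2].astype(np.float32)
b=cv2.minAreaRect(w);print('blank',b,cv2.boxPoints(b).tolist())
d=big((((hsv[...,0]<14)|(hsv[...,0]>170))&(hsv[...,1]>90)&(hsv[...,2]<150)).astype(np.uint8),285,380,160,222)
ys,xs=np.nonzero(d);print('dark',len(xs),xs.min(),xs.max(),ys.min(),ys.max())
# fence inner edge: lowest dark pixel per column; stop inner edge: leftmost per row
e=[(u,ys[xs==u].max()+.5) for u in range(297,360) if (xs==u).any()]
g=[(xs[ys==v].min()-.5,v) for v in range(192,212) if (ys==v).any()]
E=ray(s,e,.02)[:,:2];G=ray(s,g,.02)[:,:2]
L=cv2.fitLine(E.astype(np.float32),cv2.DIST_HUBER,0,.001,.001).ravel();M=cv2.fitLine(G.astype(np.float32),cv2.DIST_HUBER,0,.001,.001).ravel()
print('fence dir',L,'stop',M)
ydir=L[:2]*np.sign(L[1]);yaw=np.arctan2(-ydir[0],ydir[1])
t=np.linalg.solve(np.c_[L[:2],-M[:2]],M[2:]-L[2:]);o=L[2:]+t[0]*L[:2]
print('jig',o,yaw,'stop yaw',np.arctan(M[1]/M[0]))
J=np.array([[np.cos(yaw),-np.sin(yaw)],[np.sin(yaw),np.cos(yaw)]])
for q in[(-85,-65),(-45,75)]:print(q,o+J@np.array(q)/1e3)
k=big((hsv[...,2]<50).astype(np.uint8),380,402,195,225);ys,xs=np.nonzero(k);print('knob px',xs.mean(),ys.mean(),len(xs),ray(s,[xs.mean(),ys.mean()],.1),'depth',np.median(P[k>0],0))
print('blank depth z',np.median(P[m>0],0))
```

```text
blank px [ 23 118 171] fence px [  9 155  84] stop [ 10 149  77]
blank ((0.5331997871398926, -0.011356368660926819), (0.14909642934799194, 0.08960283547639847), 79.79340362548828) [[0.47589755058288574, -0.07678614556789398], [0.5640823841094971, -0.09266360104084015], [0.5905020236968994, 0.054073408246040344], [0.5023171901702881, 0.06995086371898651]]
dark 989 291 375 167 216
fence dir [ 0.11587088  0.99326426  0.6391429  -0.0189218 ] stop [ 0.9910601  -0.13341653  0.5721592  -0.14513353]
jig [ 0.6236114  -0.15206003] -0.11613175 stop yaw -0.13381554
(-85, -65) [ 0.53165232 -0.20677318]
(-45, 75) [ 0.58760482 -0.07235102]
knob px 390.9240506329114 210.08860759493672 79 [[ 0.53111903 -0.20409026  0.1       ]] depth [ 0.5313744  -0.20361172  0.10078712]
blank depth z [ 0.53262592 -0.0105469   0.0289637 ]
```

View pics/crop.png

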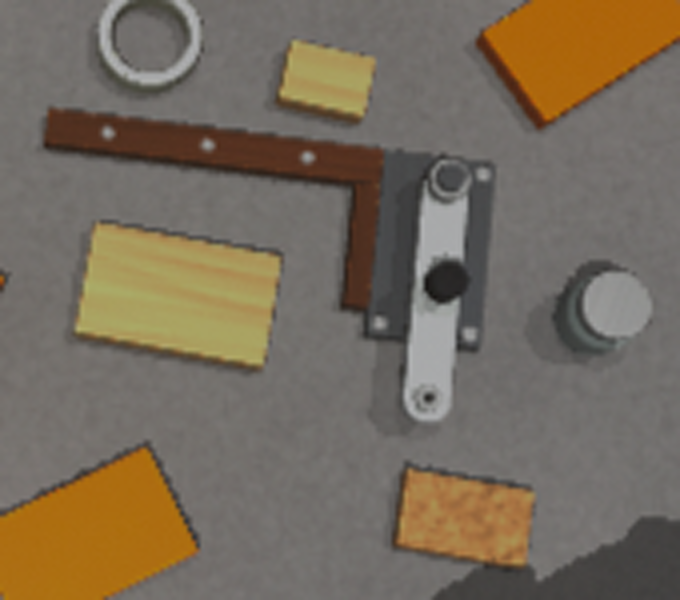

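The crop confirms it: the pale board sits robot-side of the dark L (fence and stop), with the knob on the aluminium arm. I'll push the long side with the two open fingers aligned to the jig, then push the end, so first I move to behind the long side.

```bash
python3 -m crank '[0,0,-6,0.024,0.045,0,0, 0,0,-12,0.048,0.09,0,0, 0,0,-18,0.072,0.135,0,0, 0,0,-24,0.096,0.18,0,0, 0,0,-29.5,0.12,0.225,0,0]'
python3 -m crank '[0,0,0,0.022,0.045,0,0, 0,0,0,0.044,0.09,0,0, 0,0,0,0.066,0.135,0,0, 0,0,0,0.088,0.18,0,0, 0,0,0,0.105,0.225,0,0]'
python3 -m crank '[0,0,0,0.01,0.04,0,0, 0,0,0,0.016,0.057,-0.04,0, 0,0,0,0.016,0.057,-0.09,0, 0,0,0,0.016,0.057,-0.13,0, 0,0,0,0.016,0.057,-0.13,0]'
python3 - <<'E'
from h import *
x=status.read_state();print(x['t'],x['position'],R.from_quat(x['eef_rot'],scalar_first=True).as_matrix()[:,1],r.tip_reach,x['qpos'])
E
```

```text
t: 0.65
position: [0.3302, -0.2849, 0.2482]
eef_rot: [0.0, 0.998, -0.062, -0.0]
contact_force: [1.2, 0.1, 0.2]
width: 0.998
gripper_force: 0.0
t: 1.15
position: [0.4354, -0.06, 0.2483]
eef_rot: [0.0, 0.998, -0.059, 0.0]
contact_force: [-0.1, -0.5, -0.1]
width: 1.0
gripper_force: 0.0
t: 1.65
position: [0.4452, -0.0049, 0.1133]
eef_rot: [0.0, 0.998, -0.059, -0.007]
contact_force: [-1.7, -0.0, 0.3]
width: 1.001
gripper_force: 0.0
1.65 [ 0.44517868 -0.00491627  0.11326698] [-1.17833427e-01 -9.93032895e-01  9.76245967e-04] 0.017 [ 0.32766576  0.27008015 -0.41615295  1.95185436  0.13005302  0.95939292
 -1.8403141 ]
```

```bash
python3 -m crank '[0,0,0,0,0,0,0, 0,0,0,0,0,-0.04,0, 0,0,0,0,0,-0.07,0, 0,0,0,0,0,-0.092,0, 0,0,0,0,0,-0.092,0]'
python3 - <<'E'
from h import *
s=snap('top','p2.png');cv2.imwrite('pics/p2c.png',cv2.resize(s['frame'][130:300,220:440][:,:,::-1],None,fx=3,fy=3))
E
```

```text
t: 2.15
position: [0.4509, -0.0054, 0.0264]
eef_rot: [0.0, 0.998, -0.06, -0.0]
contact_force: [-1.0, -0.3, -0.6]
width: 0.996
gripper_force: 0.0
```

View pics/p2c.png

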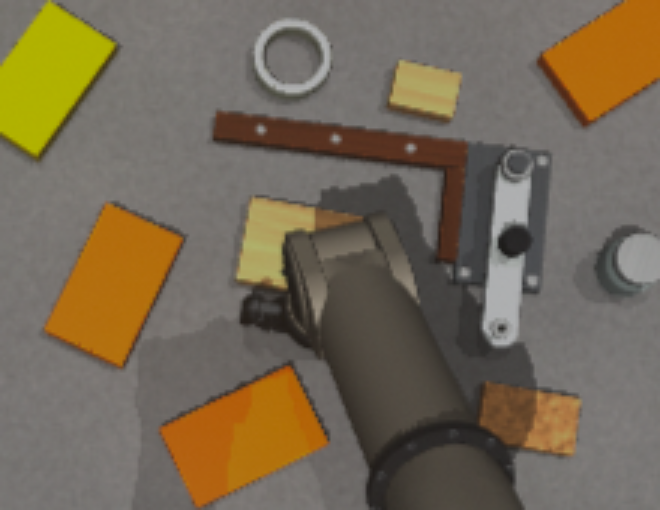

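The gripper stands behind the long side, clear of the orange boards. Now I push in jig +x.

```bash
python3 -m crank '[0,0,0,0.010,-0.001,0,0, 0,0,0,0.020,-0.002,0,0, 0,0,0,0.03,-0.0035,0,0, 0,0,0,0.037,-0.0043,0,0, 0,0,0,0.044,-0.005,0,0]'
python3 -m crank '[0,0,0,0.007,-0.001,0,0, 0,0,0,0.014,-0.0016,0,0, 0,0,0,0.02,-0.0023,0,0, 0,0,0,0.025,-0.003,0,0, 0,0,0,0.03,-0.0035,0,0]'
python3 -m crank '[0,0,0,0.003,-0.0004,0,0, 0,0,0,0.006,-0.0007,0,0, 0,0,0,0.008,-0.001,0,0, 0,0,0,0.01,-0.0012,0,0, 0,0,0,0.01,-0.0012,0,0]'
```

```text
t: 2.7
position: [0.495, -0.0099, 0.0265]
eef_rot: [0.0, 0.998, -0.059, -0.0]
contact_force: [-2.6, 0.2, 2.1]
width: 1.0
gripper_force: 1.4
t: 3.2
position: [0.525, -0.0135, 0.0262]
eef_rot: [0.0, 0.998, -0.059, -0.0]
contact_force: [-3.1, 0.5, 2.5]
width: 1.002
gripper_force: 1.3
t: 3.7
position: [0.5353, -0.0147, 0.0263]
eef_rot: [-0.0, 0.998, -0.06, 0.001]
contact_force: [-0.5, -0.5, -0.7]
width: 1.002
gripper_force: 0.2
```

```bash
python3 -m crank '[0,0,0,0.002,-0.0002,0,0, 0,0,0,0.003,-0.0003,0,0, 0,0,0,0.004,-0.0005,0,0]'
python3 -m crank '[0,0,0,0.001,-0.0001,0,0, 0,0,0,0.002,-0.0002,0,0, 0,0,0,0.003,-0.0003,0,0]'
```

```text
t: 4.0
position: [0.5386, -0.015, 0.0263]
eef_rot: [0.0, 0.998, -0.059, -0.0]
contact_force: [-2.6, -0.1, 0.7]
width: 1.001
gripper_force: 1.9
t: 4.3
position: [0.5387, -0.015, 0.0261]
eef_rot: [0.0, 0.998, -0.059, -0.003]
contact_force: [-9.3, 0.7, 7.4]
width: 1.003
gripper_force: 4.5
```

```bash
python3 -m crank '[0,0,0,-0.01,0.001,0,0, 0,0,0,-0.025,0.003,0,0, 0,0,0,-0.025,0.003,0.035,0, 0,0,0,-0.015,0.03,0.06,100, 0,0,0,0.01,0.065,0.06,255]'
python3 -m crank '[0,0,0,0.03,0.035,0,255, 0,0,0,0.0555,0.053,0,255, 0,0,0,0.0555,0.053,0,255, 0,0,0,0.0555,0.053,0,255]'
python3 - <<'E'
from h import *
s=snap('top','p3.png');cv2.imwrite('pics/p3c.png',cv2.resize(s['frame'][130:300,220:440][:,:,::-1],None,fx=3,fy=3))
E
```

```text
t: 4.8
position: [0.5549, 0.0475, 0.0905]
eef_rot: [0.001, 0.998, -0.062, 0.005]
contact_force: [2.0, -0.1, 0.2]
width: 0.692
gripper_force: 0.0
t: 5.2
position: [0.6077, 0.1029, 0.0861]
eef_rot: [0.0, 0.998, -0.059, 0.001]
contact_force: [0.2, 0.1, 0.2]
width: 0.003
gripper_force: 0.0
```

View pics/p3c.png

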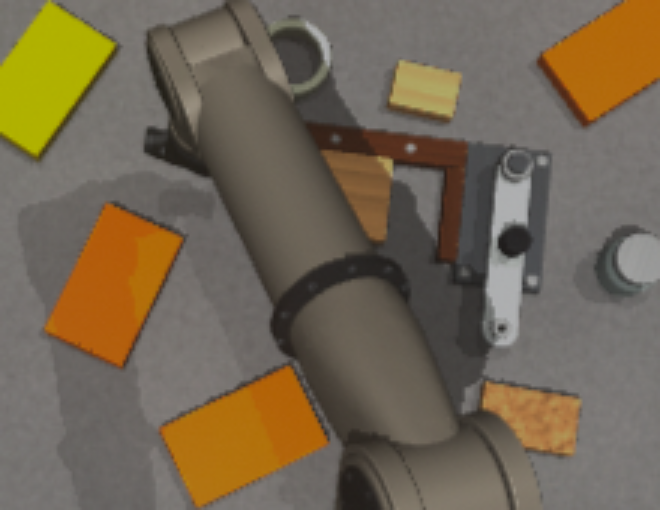

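The blank's far edge now lies flush along the fence, with about 50 mm left to the stop (crop x 392 to 443). Next I descend and push the end.

```bash
python3 -m crank '[0,0,0,0,0,-0.035,255, 0,0,0,0,0,-0.06,255, 0,0,0,0,0,-0.06,255]'
python3 -m crank '[0,0,0,-0.001,-0.01,0,255, 0,0,0,-0.002,-0.02,0,255, 0,0,0,-0.0033,-0.028,0,255, 0,0,0,-0.004,-0.035,0,255, 0,0,0,-0.005,-0.042,0,255]'
python3 -m crank '[0,0,0,-0.0008,-0.007,0,255, 0,0,0,-0.0016,-0.014,0,255, 0,0,0,-0.0024,-0.021,0,255, 0,0,0,-0.003,-0.026,0,255, 0,0,0,-0.0035,-0.03,0,255]'
python3 -m crank '[0,0,0,-0.0003,-0.003,0,255, 0,0,0,-0.0006,-0.005,0,255, 0,0,0,-0.0008,-0.007,0,255]'
```

```text
t: 5.55
position: [0.6031, 0.0994, 0.0224]
eef_rot: [0.002, 0.998, -0.06, -0.004]
contact_force: [0.0, -0.9, -0.8]
width: -0.006
gripper_force: 0.0
t: 6.05
position: [0.6036, 0.0619, 0.0281]
eef_rot: [-0.002, 0.998, -0.059, 0.002]
contact_force: [0.8, 3.9, 2.7]
width: 0.004
gripper_force: 1.7
t: 6.55
position: [0.5984, 0.0297, 0.026]
eef_rot: [0.0, 0.998, -0.06, -0.0]
contact_force: [0.7, 3.2, 1.1]
width: -0.002
gripper_force: 1.3
t: 6.85
position: [0.5976, 0.0234, 0.0261]
eef_rot: [0.0, 0.998, -0.059, -0.0]
contact_force: [-0.4, 2.6, 1.2]
width: 0.003
gripper_force: 1.1
```

```bash
python3 -m crank '[0,0,0,-0.0002,-0.002,0,255, 0,0,0,-0.0004,-0.004,0,255]'
python3 -m crank '[0,0,0,-0.0001,-0.001,0,255, 0,0,0,-0.0002,-0.002,0,255]'
python3 -m crank '[0,0,0,-0.0001,-0.001,0,255, 0,0,0,-0.0002,-0.002,0,255]'
```

```text
t: 7.05
position: [0.5973, 0.0193, 0.0261]
eef_rot: [0.0, 0.998, -0.059, -0.0]
contact_force: [0.5, 1.9, 0.5]
width: 0.0
gripper_force: 1.0
t: 7.25
position: [0.5971, 0.0172, 0.0261]
eef_rot: [0.0, 0.998, -0.06, -0.0]
contact_force: [1.8, 1.3, -0.3]
width: -0.001
gripper_force: 0.8
t: 7.45
position: [0.5973, 0.0163, 0.0262]
eef_rot: [-0.001, 0.998, -0.059, 0.0]
contact_force: [0.7, 3.2, -0.1]
width: 0.0
gripper_force: 1.8
```

```bash
python3 -m crank '[0,0,0,-0.0001,-0.001,0,255, 0,0,0,-0.0002,-0.002,0,255]'
python3 -m crank '[0,0,0,0,-0.0005,0,255, 0,0,0,-0.0001,-0.001,0,255]'
```

```text
t: 7.65
position: [0.5974, 0.0162, 0.0265]
eef_rot: [-0.002, 0.998, -0.059, 0.001]
contact_force: [1.2, 5.8, -0.1]
width: 0.001
gripper_force: 3.3
t: 7.85
position: [0.5973, 0.0161, 0.0266]
eef_rot: [-0.002, 0.998, -0.058, 0.001]
contact_force: [2.2, 6.7, -0.3]
width: -0.0
gripper_force: 3.6
```

Stalled at the stop. I back off, go up and clear the view to verify.

```bash
python3 -m crank '[0,0,0,0.001,0.01,0,255, 0,0,0,0.002,0.025,0,255, 0,0,0,0.002,0.025,0.045,255, 0,0,0,0,0.02,0.09,255, 0,0,0,-0.04,0,0.13,255]'
python3 -m crank '[0,0,0,-0.03,-0.04,0.02,255, 0,0,0,-0.06,-0.08,0.04,255, 0,0,0,-0.09,-0.12,0.06,255, 0,0,0,-0.11,-0.16,0.06,255, 0,0,0,-0.13,-0.2,0.06,255]'
python3 -m crank '[0,0,0,-0.02,-0.04,0,255, 0,0,0,-0.04,-0.08,0,255, 0,0,0,-0.06,-0.12,0,255, 0,0,0,-0.07,-0.16,0,255, 0,0,0,-0.08,-0.18,0,255]'
cat > m.py <<'E'
from h import *
s=snap('top','p4.png');f=s['frame'];hsv=cv2.cvtColor(f,cv2.COLOR_RGB2HSV)
cv2.imwrite('pics/p4c.png',cv2.resize(f[130:300,220:440][:,:,::-1],None,fx=3,fy=3))
m=((hsv[...,0]>14)&(hsv[...,0]<32)&(hsv[...,1]>50)&(hsv[...,2]>90)).astype(np.uint8)
k=np.zeros_like(m);k[172:250,290:375]=m[172:250,290:375]
c=max(cv2.findContours(k,0,1)[0],key=cv2.contourArea)[:,0]
w=ray(s,c,0.028)[:,:2].astype(np.float32);b=cv2.minAreaRect(w);B=cv2.boxPoints(b);print(b,B.tolist())
o=np.array([.6236,-.1521]);yaw=-.1161;J=np.array([[np.cos(yaw),-np.sin(yaw)],[np.sin(yaw),np.cos(yaw)]])
print('in jig',(np.array(b[0])-o)@J)
E
python3 m.py
```

```text
t: 8.35
position: [0.5672, 0.0184, 0.1527]
eef_rot: [-0.001, 0.998, -0.058, 0.003]
contact_force: [0.3, -0.9, 2.1]
width: 0.001
gripper_force: 0.0
t: 8.85
position: [0.4327, -0.1853, 0.2111]
eef_rot: [0.001, 0.998, -0.059, 0.001]
contact_force: [1.6, -1.2, 0.5]
width: -0.0
gripper_force: 0.0
t: 9.35
position: [0.351, -0.3679, 0.2096]
eef_rot: [0.001, 0.998, -0.062, -0.001]
contact_force: [-0.1, -0.1, 0.9]
width: -0.002
gripper_force: 0.0
((0.588250458240509, -0.07203899323940277), (0.151702880859375, 0.09218692034482956), 83.29266357421875) [[0.5336132049560547, -0.1419876664876938], [0.6251691579818726, -0.15275490283966064], [0.6428877115249634, -0.0020903199911117554], [0.5513317584991455, 0.008676916360855103]]
in jig [-0.04438578  0.07542716]
```

View pics/p4c.png

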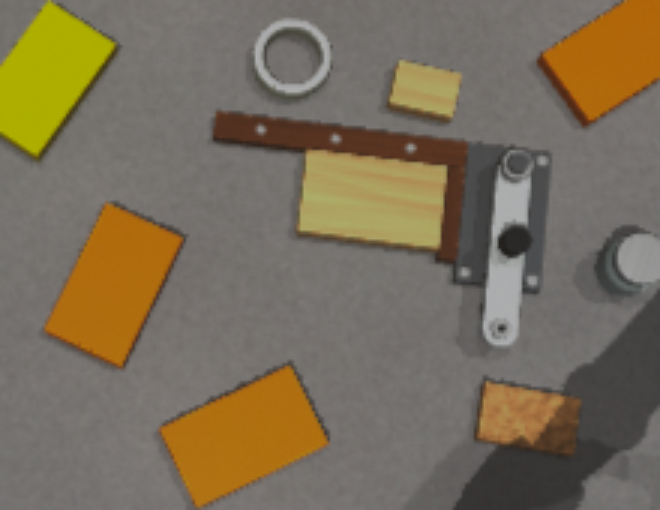

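The blank is flush in the corner: its upper edge runs along the fence and its right end at crop (445,205) meets the stop. It measures jig (-44, 75) mm and parallel. Next is the knob at (0.531, -0.204).

```bash
python3 -m crank '[0,0,0,0.036,0.033,0,0, 0,0,0,0.072,0.066,0,0, 0,0,0,0.108,0.1,0,0, 0,0,0,0.144,0.132,0,0, 0,0,0,0.18,0.164,-0.02,0]' 80
python3 -m crank '[0,0,0,0,0,0,0, 0,0,0,0,0,0,0, 0,0,0,0,0,0,0]'
python3 - <<'E'
from h import *
s=snap('wrist','w1.png');print(s['camera_matrix'],s['xyz'],status.read_state()['position'])
# knob: dark px in fisheye view -> ray to plane z=.1
K=s['camera_matrix'];Rm=rot(s)
p0=np.array([.531,-.204,.1]);q=(p0-s['xyz'])@Rm;a=np.arctan2(np.hypot(q[0],q[1]),-q[2]);d=np.array([q[0],-q[1]])/np.hypot(q[0],q[1])
print('expected knob top px',K[0,2]+K[0,0]*a*d[0],K[1,2]+K[1,1]*a*d[1])
E
```

```text
t: 9.9
position: [0.5353, -0.1995, 0.1931]
eef_rot: [0.001, 0.998, -0.059, 0.003]
contact_force: [0.1, -0.8, 1.4]
width: 0.847
gripper_force: 0.0
t: 10.2
position: [0.5312, -0.2025, 0.1905]
eef_rot: [0.001, 0.998, -0.06, -0.001]
contact_force: [0.4, -0.0, 0.9]
width: 1.003
gripper_force: 0.0
[[325.1922621    0.         277.57673819]
 [  0.         325.1922621  211.31969318]
 [  0.           0.           1.        ]] [ 0.60734203 -0.21063541  0.31554246] [ 0.53105086 -0.20305427  0.19072222]
expected knob top px 280.78421099274783 223.99040141847527
```

View pics/w1.png

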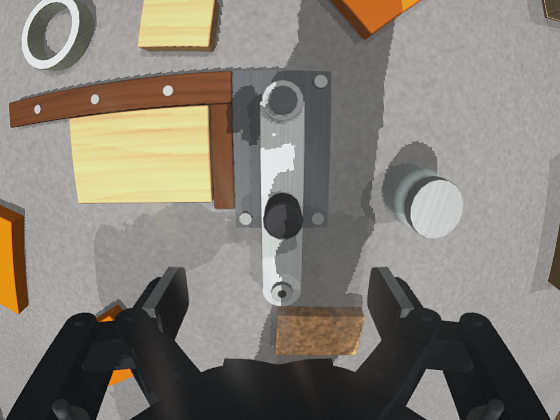

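The wrist view shows the knob at about (283,217), where expected, between the open fingers. The jar at (435,208) is clear of the right finger, and the blank is still flush. I descend and grip.

```bash
python3 -m crank '[0,0,0,0,-0.001,-0.035,0, 0,0,0,0,-0.001,-0.07,0, 0,0,0,0,-0.001,-0.095,0, 0,0,0,0,-0.001,-0.1065,0, 0,0,0,0,-0.001,-0.1065,0]' 80
python3 -m crank '[0,0,0,0,0,0,130, 0,0,0,0,0,0,255, 0,0,0,0,0,0,255, 0,0,0,0,0,0,255, 0,0,0,0,0,0,255]' 80
python3 -m crank '[0,0,0,0,0,0,255, 0,0,0,0,0,0,255]' 80
```

```text
t: 10.75
position: [0.5303, -0.2033, 0.0828]
eef_rot: [-0.0, 0.998, -0.061, -0.002]
contact_force: [-1.0, 0.6, -0.4]
width: 1.001
gripper_force: 0.0
t: 11.25
position: [0.5326, -0.2062, 0.0861]
eef_rot: [0.003, 0.998, -0.06, 0.001]
contact_force: [-1.3, -4.5, 5.3]
width: 0.308
gripper_force: 78.2
t: 11.45
position: [0.5325, -0.2062, 0.0861]
eef_rot: [0.003, 0.998, -0.061, 0.001]
contact_force: [-1.7, -4.0, 5.9]
width: 0.307
gripper_force: 78.2
```

Gripped; the knob pulls the hand about 3 mm to -y, so I correct for that while lifting.

```bash
python3 -m crank '[0,0,0,0,-0.003,0.004,255, 0,0,0,0,-0.003,0.009,255, 0,0,0,0,-0.003,0.014,255, 0,0,0,0,-0.003,0.018,255, 0,0,0,0,-0.003,0.021,255]' 80
python3 -m crank '[0,0,0,0,0,0.0015,255, 0,0,0,0,0,0.003,255, 0,0,0,0,0,0.004,255, 0,0,0,0,0,0.004,255]' 80
```

```text
t: 11.95
position: [0.5325, -0.2062, 0.1036]
eef_rot: [0.001, 0.998, -0.06, 0.0]
contact_force: [5.2, -3.6, -13.9]
width: 0.301
gripper_force: 79.3
t: 12.35
position: [0.5325, -0.2062, 0.107]
eef_rot: [0.0, 0.998, -0.06, 0.0]
contact_force: [6.0, -4.0, -15.4]
width: 0.305
gripper_force: 79.4
```

```bash
python3 -m crank '[0,0,0,0,0,0.0015,255, 0,0,0,0,0,0.003,255, 0,0,0,0,0,0.004,255, 0,0,0,0,0,0.004,255]' 80
python3 -m crank '[0,0,0,0,0,0.001,255, 0,0,0,0,0,0.001,255]' 80
python3 - <<'E'
from h import *
s=snap('scene','s5.png');P=cloud(s)
p=np.array([.531,-.206,.12]);K=s['camera_matrix'];q=(p-s['xyz'])@rot(s);u,v=K[0,2]-K[0,0]*q[0]/q[2],K[1,2]+K[1,1]*q[1]/q[2];print(u,v)
u,v=int(u),int(v);cv2.imwrite('pics/s5c.png',cv2.resize(s['frame'][v-50:v+60,u-70:u+90][:,:,::-1],None,fx=5,fy=5,interpolation=cv2.INTER_CUBIC))
exec(open('m.py').read().replace('p4','p6'))
E
```

```text
t: 12.75
position: [0.5325, -0.2062, 0.1103]
eef_rot: [0.0, 0.998, -0.06, 0.0]
contact_force: [6.7, -4.7, -17.0]
width: 0.303
gripper_force: 79.9
t: 12.95
position: [0.5325, -0.2063, 0.1104]
eef_rot: [0.0, 0.998, -0.06, 0.0]
contact_force: [9.0, -4.7, -21.9]
width: 0.304
gripper_force: 80.1
224.37892134573602 274.17201758788883
((0.5882213115692139, -0.07199513912200928), (0.151701882481575, 0.09254592657089233), 83.4688720703125) [[0.5336211323738098, -0.1420905888080597], [0.6255664229393005, -0.15261703729629517], [0.6428214907646179, -0.0018996894359588623], [0.5508762001991272, 0.008626759052276611]]
in jig [-0.04441981  0.07546735]
```

View pics/s5c.png

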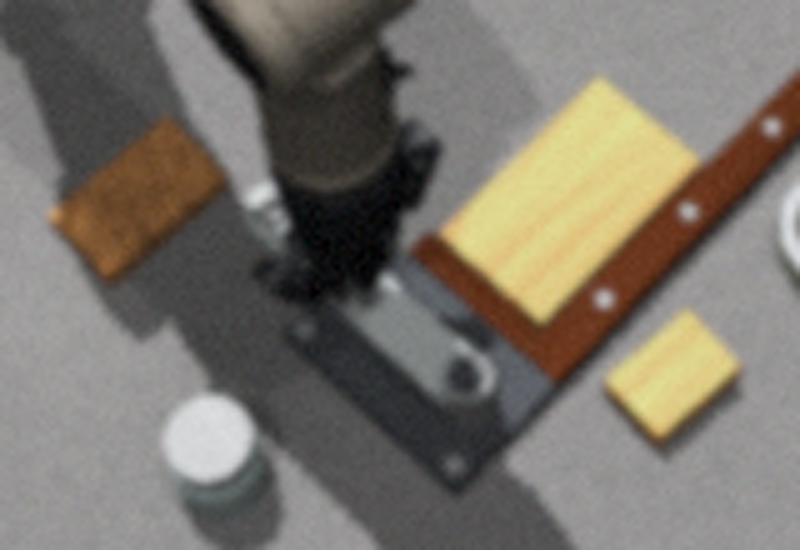

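Blank still flush in the corner (crop 570,200), jar and sander in place. The pin is at its end stop: rise 24.3 mm, then the force jumped from 17 to 22 N with no further motion.

```bash
python3 -c "
from station import job_done,status
x=status.read_state();print(x['position'],x['contact_force'],x['gripper_force']);print(job_done())"
```

```text
[ 0.53246174 -0.2062136   0.1103398 ] [  8.76791686  -5.51506492 -21.98625669] 80.10617852210999
the job is handed in; nothing more can be done
None
```

The job is handed in, with no verdict returned: the blank measured flush in the jig corner (jig x -44, y +75 mm, parallel), and the gripper is holding the index pin up at its end stop, a 24 mm lift at about 80 N grip.

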